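Nest the lab beakers and hold the ultrasonic bath open

ROBOT

A 6-joint arm with a two-finger parallel gripper is mounted at the origin on the work surface. World frame = base frame: x ahead of the robot, y to its left, z up, the work surface at z = 0. Lengths are in mm, angles in degrees, forces in N, time in s.
With the tool pointing down it reaches from about 350 to 850 mm from the base axis. Payload 8.1 kg.
Tool frame: the origin (TCP) lies midway between the tips of the shut fingers; the grasp point (between the pads) lies 19 mm behind it; z points along the fingers, y is the line along which they close (so a half turn about z gives the same grasp; the last joint's range is limited). The gripper opens to 85 mm and grips with 20 to 120 N. Pads are 22 mm wide; open, the fingers measure 114 mm over their backs; the gripper's body (76 mm by 85 mm) begins 54 mm behind the grasp point. The pads swing forward as they close: fully open they stand 13 mm farther back than shut.
Start: joints at [70.909, 7.471, 85.268, -0, 87.261, -4.893], TCP at [147.141, 581.683, 231.292] pointing down, gripper open.
Joint ranges: [-169.43, 169.43], [-51.17, 129.36], [1.28, 143.12], [-76.62, 256.62], [0, 156.53], [-152.29, 152.29]. Speed limits (degrees/s): [136.94, 136.94, 159.86, 180, 180, 180].

INTERFACE

Orientations are given as [roll, pitch, yaw] about the fixed x, y, z axes, in that order (R = Rz(yaw) Ry(pitch) Rx(roll)).
In Python, from bench import sense, snapshot, order, finder gives the robot as it stands.
- The arm moves only by the tool send_rows, never from a script. Its argument "steps" is a list of rows, each a list of 2 entries, a list of its own where there are three numbers: the shift along the world's x, y, z in units of 30 mm (1.0 is 30 mm), then the turn, a rotation vector about the world's x, y, z in rad. In form: [[[dx, dy, dz], [wx, wy, wz]], ...]. A call has 1 to 10 rows; each row is the pose to reach, as a shift and turn from the pose commanded when the call began; what a row does not reach only later rows make up. A row lasts 1/8 s, in which the tool goes at most 62.5 mm and 10.7 degrees, less where a joint would pass 70% of its speed; a pose out of reach is approached as far as the arm can. A call with a gripper value outside its range is refused whole. "fingers" is the closure, from 0 (fully open) to 1 (shut), set as the call begins (left out, the last holds). The fingers move at their own pace and stop on an object; "squeeze" is the grip in N (left out, the last holds). Time passes only in rows, so rows that repeat a pose let the fingers close. It gives the time, the measured TCP pose, the force, the opening and the grip force at its end, in the units of the state.
- sense(): the state, without advancing time (a new reading comes with each control period).
- snapshot(name): name is "side" or "top"; returns a dict with "img" (480x640x3 uint8, red, green, blue), "K" (3x3 intrinsics, pixels), "pose" (4x4, takes a point from camera to world coordinates). Camera axes: x right, y up, looking along -z (the intrinsics and any distortion apply to the point x, -y, -z); pixel columns grow to the right and rows downward; lengths in mm; the calibration is good to about 2 mm. A picture is of the moment at which its call begins. There is no depth.
- order.hand_in(): hands the job in; it is judged then, once.
Trained networks look in the newest picture that a camera, given by its name, has taken for a name from the list of things; names that differ only in an ending like _2 or _b are one class to them, and where a whole thing is asked for, a point or a joint stands for the part that bears it (a point fixed in the world has none). Each returns a list of dicts, best first, with "confidence" (0 to 1); they miss things now and then, are a little off and sometimes report something else, mostly with a low value. They report only what shows in the picture. A call takes as long as a camera call. They do not tell look-alikes from the thing itself.
- finder.find_in(label, camera): "box" ([left, top, width, height] as shares, 0 to 1, of the picture: columns of its width, rows of its height, round what is visible of it).
- finder.trace(label, camera): "mask" (480x640 bool, what is visible of it) and "box" ([left, top, width, height] as shares, 0 to 1, of the picture: columns of its width, rows of its height, round what is visible of it).
- finder.pinpoint(label, camera): "at" ([column, row] as shares, 0 to 1, of the picture: columns of its width, rows of its height: a listed point, or the origin of a listed thing).
The state is a dict: "time": time; "joint_pos": joint angles; "qd": joint speeds; "joint_efforts": joint torques, N m; "tool_pos": TCP position; "tcp_rot": TCP orientation; "ft_force": force on the tool from outside, world axes, zero at the start; "wrist_torque": the same for the moment, N m; "finger_gap": finger opening in mm; "grip_force": force on a finger pad.
Only numpy, scipy, OpenCV 4.12 (cv2) and the standard library are available. Lean on these libraries where they do the work, as an engineer would, in place of code of your own. Each camera call takes 0.05 s, during which the arm holds its last target. There are 200 camera calls.

TASK

The three steel beakers are going to be washed: nest them by size, the middle one standing right down inside the wide one and the slim one right down inside the middle one, and leave that nest upright on the bench. Then raise the falling lid of the ultrasonic bath and hold it open at 45 degrees so that your colleague across the bench can load the nest; finish while still holding it there with the fingers, since nothing else keeps it up. Leave the oil bottle, the slide box and the petri dish where they are.

Things in the scene. Friction and masses are not known exactly. Their poses are not given: they have to be found in the camera images.
- wide_beaker: Widest, lowest stainless steel beaker: straight round cup, open at the top, outer diameter 88 mm, height 60 mm, wall 3 mm (inside 82 mm), floor 4 mm thick, about 0.2 kg, loose, upright on the bench. Origin: centre of its underside, z up. The three beakers swap places from run to run.
- middle_beaker: Middle stainless steel beaker, same shape: outer diameter 66 mm, height 84 mm, wall 3 mm (inside 60 mm), floor 4 mm, about 0.16 kg, loose, upright. Origin: centre of its underside. Fully nested in the wide one its underside is 4 mm above the wide one's and its rim stands 28 mm above the wide one's rim, so it can be held round the outside near the rim.
- slim_beaker: Slimmest and tallest stainless steel beaker, same shape: outer diameter 44 mm, height 108 mm, wall 3 mm, floor 4 mm, about 0.12 kg, loose, upright. Origin: centre of its underside. Fully nested in the middle one its underside is 4 mm above the middle one's and its rim stands 28 mm above the middle one's rim.
- bath: Ultrasonic cleaning bath fixed to the bench: grey open box 200 mm (its x) by 240 mm (its y) by 110 mm high, with a hinged flat steel lid. Origin: centre of its underside; its x axis points from the hinge side (towards the robot) to the handle side (away from the robot), z up; it is turned up to 0.3 rad about the vertical.
- lid (a joint): Opening angle of the bath's steel lid in rad: 0 closed (level), grows as the handle side rises; end stop at 1.31. Wanted: 0.785 (45 degrees). The lid (202 by 244 by 6 mm, about 0.4 kg) falls shut by its own weight from every angle; the hinge has next to no friction.
- lid_hinge (a point): Point on the hinge line, middle of the bath's rear (robot-side) top edge, 110.5 mm above the bench; its x axis runs along the lid from the hinge to the handle side, its y axis along the hinge line, its z axis out of the lid's upper face; the frame turns with the lid.
- lid_handle (a point): Centre of the lid's black handle: round bar 12 mm thick, 110 mm long, parallel to the hinge line, on two end posts. It lies 165 mm along the lid from the hinge and 50 mm above the hinge line (bar axis 44 mm above the lid's upper face, 38 mm free below the bar); axes as lid_hinge.
- oil_bottle: Bystander: small amber bottle, 36 mm diameter, 85 mm tall, loose. Origin: centre of its underside.
- slide_box: Bystander: flat grey plastic box, 85 by 100 by 34 mm, loose. Origin: centre of its underside.
- petri_dish: Bystander: flat clear dish, 90 mm diameter, 16 mm high, loose. Origin: centre of its underside.
Mind the look-alikes: they are no part of the job. Leave any green look-alike of the middle_beaker alone.

How it is judged:
By the outcome, as a careful person would: the job done as asked, in the order asked, and still so for the second after the job is handed in, while the arm keeps its last pose, push and grip.
It also fails if it takes over 72 s, if anything falls off the work surface, if the arm or the gripper's body presses on something with over 40 N, if the wrist force passes 120 N, or if a joint passes its speed limit or range.

## Working session

There is one attempt and no reset: what is moved stays moved. The work goes in short steps, Python scripts to look and compute and a tool call to move; the robot and the scene stay as the last step left them, time stands still between calls to the robot, and variables do not carry over. Pictures are saved under pics/ and viewed, at most 10 in all, crops included, and the job is handed in when it is done.

Besides the shell and the picture viewer there is one more tool, called after "Emit:" by a JSON object that holds its "op" and its "data", one argument or row to a line. send_rows: Moves the arm, as the interface text tells. Its arguments: {"type":"object","properties":{"steps":{"type":"array"},"fingers":{"type":"number"},"squeeze":{"type":"number"}},"required":["steps"]}

```bash
mkdir -p pics; cat > h.py <<'E'
import numpy as np, cv2
from bench import sense, snapshot, order, finder
def ray(s,u,v):
    K=np.array(s["K"]);T=np.array(s["pose"])
    d=np.array([(u-K[0,2])/K[0,0],-(v-K[1,2])/K[1,1],-1.0])
    return T[:3,3],T[:3,:3]@d
def atz(s,u,v,z):
    o,d=ray(s,u,v); return o+d*(z-o[2])/d[2]
def proj(s,p):
    K=np.array(s["K"]);T=np.array(s["pose"])
    c=T[:3,:3].T@(np.array(p)-T[:3,3]); return K[0,0]*c[0]/-c[2]+K[0,2],K[1,1]*-c[1]/-c[2]+K[1,2]
def tri(s1,p1,s2,p2):
    o1,d1=ray(s1,*p1);o2,d2=ray(s2,*p2);d1/=np.linalg.norm(d1);d2/=np.linalg.norm(d2)
    t=np.linalg.lstsq(np.c_[d1,-d2],o2-o1,rcond=None)[0];a=o1+t[0]*d1;b=o2+t[1]*d2
    return (a+b)/2,np.linalg.norm(a-b)
E
python3 - <<'E'
from h import *
S={n:snapshot(n) for n in("top","side")}
for n in S:
    cv2.imwrite(f"pics/{n}1.png",S[n]["img"][:,:,::-1]); print(n,{k:(np.round(v,3).tolist()) for k,v in S[n].items() if k!="img"})
for l in ["wide_beaker","middle_beaker","slim_beaker","bath","lid_hinge","lid_handle","oil_bottle","slide_box","petri_dish"]:
    for n in S:
        print(l,n,[(round(d["confidence"],2),np.round(np.array(d["at"])*[640,480],1).tolist()) for d in finder.pinpoint(l,n)[:3]],
        [(round(d["confidence"],2),np.round(np.array(d["box"])*[640,480,640,480]).tolist()) for d in finder.find_in(l,n)[:3]])
print(sense())
E
```

```text
top {'K': [[489.326, 0.0, 317.738], [0.0, 489.326, 244.865], [0.0, 0.0, 1.0]], 'pose': [[0.02, 0.984, -0.178, 348.358], [-1.0, 0.021, 0.001, -70.018], [0.005, 0.178, 0.984, 1007.098], [0.0, 0.0, 0.0, 1.0]]}
side {'K': [[581.405, 0.0, 318.971], [0.0, 581.405, 239.035], [0.0, 0.0, 1.0]], 'pose': [[0.908, 0.246, -0.34, 129.107], [-0.42, 0.531, -0.736, -989.557], [-0.001, 0.811, 0.586, 848.237], [0.0, 0.0, 0.0, 1.0]]}
wide_beaker top [(0.75, [452.7, 287.8])] []
wide_beaker side [(0.73, [331.1, 380.1]), (0.56, [359.4, 294.3])] [(0.9, [305.0, 342.0, 54.0, 61.0])]
middle_beaker top [(0.8, [304.0, 213.9]), (0.73, [413.3, 215.2]), (0.62, [353.1, 207.4])] [(0.65, [337.0, 180.0, 36.0, 44.0]), (0.62, [397.0, 186.0, 39.0, 41.0]), (0.61, [288.0, 191.0, 32.0, 42.0])]
middle_beaker side [(0.82, [380.2, 327.2]), (0.79, [362.2, 294.8]), (0.78, [331.3, 268.4])] [(0.93, [345.0, 255.0, 31.0, 46.0]), (0.8, [366.0, 288.0, 36.0, 54.0]), (0.67, [314.0, 228.0, 29.0, 47.0])]
slim_beaker top [(0.74, [318.6, 274.2])] [(0.87, [305.0, 255.0, 23.0, 29.0])]
slim_beaker side [(0.65, [287.2, 290.1])] [(0.66, [274.0, 2
[... 1028 characters left out ...]
48.0, 38.0])]
{'time': 1.9, 'joint_pos': array([ 7.09072591e+01,  7.47053736e+00,  8.52684528e+01,  2.33661853e-03,
        8.72626946e+01, -4.89353920e+00]), 'qd': array([-0.00476253,  0.02601743,  0.11816285,  0.0249511 ,  0.04380243,
        0.08535254]), 'joint_efforts': array([-4.43400468e-04, -5.69305480e+01, -5.00851214e+01, -2.52891377e-04,
        1.39403110e-03,  1.89808566e-05]), 'tool_pos': array([147.14254842, 581.66985878, 231.29251911]), 'tcp_rot': array([-1.79998521e+02, -2.46915752e-03,  1.65800687e+02]), 'ft_force': array([-0.25135245, -1.0825041 , -0.34198256]), 'wrist_torque': array([0.05050213, 0.0243985 , 0.03530514]), 'grip_force': 0.0, 'finger_gap': 85.34049482175142}
```

View pics/top1.png

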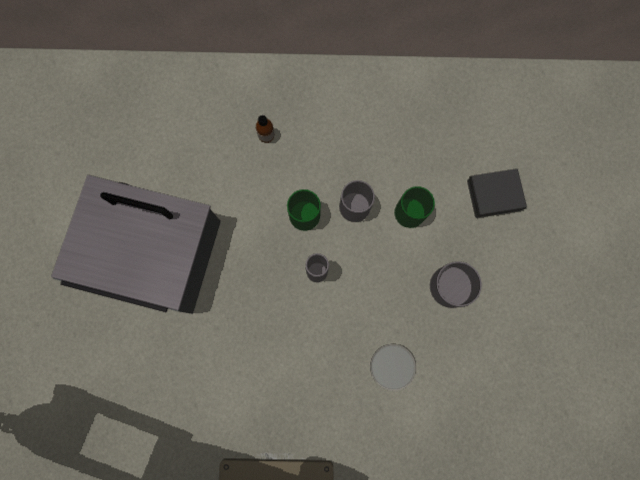

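View pics/side1.png

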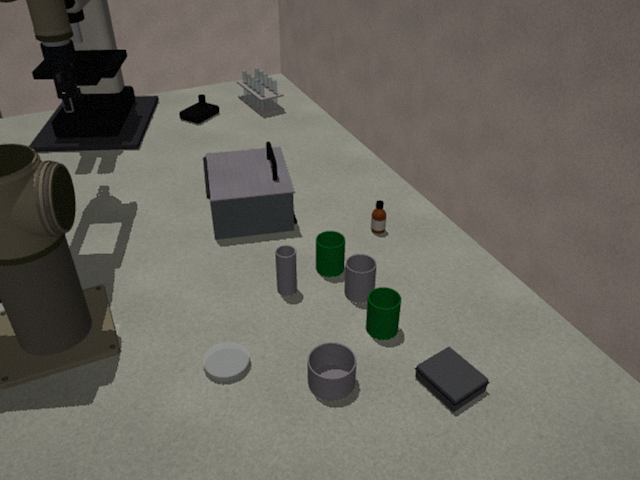

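The top view shows the steel middle beaker at (357,201) between two green look-alikes at (304,210) and (415,207). The slim one is at (317,267), the wide one at (456,285), and the bath lid handle runs from (105,195) to (170,213). The side view agrees.

```bash
cat >> h.py <<'E'
from scipy.optimize import least_squares
def sil(s,x,y,D,H,z0=0):
    a=np.linspace(0,2*np.pi,60)
    return np.array([proj(s,[x+D/2*np.cos(t),y+D/2*np.sin(t),z]) for t in a for z in(z0,z0+H)])
def ext(P): 
    A=[(1,0),(-1,0),(0,1),(0,-1),(.7,.7),(-.7,-.7),(.7,-.7),(-.7,.7)]
    return np.array([(P@np.array(a)).max() for a in A])
def mext(m):
    v,u=np.nonzero(m); A=[(1,0),(-1,0),(0,1),(0,-1),(.7,.7),(-.7,-.7),(.7,-.7),(-.7,.7)]
    return np.array([(np.c_[u,v]@np.array(a)).max() for a in A])
DIM=dict(wide_beaker=(88,60),middle_beaker=(66,84),slim_beaker=(44,108))
def locate(l,S,x0,z0=0,tol=45):
    D,H=DIM[l]; R=[]
    for n in S:
        best=None
        for d in finder.trace(l,n):
            v,u=np.nonzero(d["mask"]); 
            if len(u)<40: continue
            c=np.array(proj(S[n],[*x0,z0+H/2])); e=np.hypot(*(np.array([(u.min()+u.max())/2,(v.min()+v.max())/2])-c))
            if e<tol and (best is None or e<best[0]): best=(e,d)
        if best: R.append((S[n],mext(best[1]["mask"]),n,best[1]["confidence"]))
    f=lambda p:np.concatenate([np.r_[ext(sil(s,p[0],p[1],D,H,z0))-m] for s,m,_,_ in R])
    r=least_squares(f,x0,loss="soft_l1")
    return r.x,[(n,round(c,2)) for _,_,n,c in R],np.round(f(r.x),1)
E
python3 - <<'E'
from h import *
S={n:snapshot(n) for n in("top","side")}
P=dict(wide_beaker=((452.7,287.8),(331.1,380.1)),middle_beaker=((353.1,207.4),(362.2,294.8)),slim_beaker=((318.6,274.2),(287.2,290.1)),
 lid_hinge=((118.1,296.6),(207.6,174.3)),lid_handle=((129.7,204.5),(269.8,154.7)),oil_bottle=((266.6,134.2),(376.3,229.9)),slide_box=((492.4,194.6),(452,385.7)),petri_dish=((391.1,365.2),(228.1,363.6)),g1=((304,213.9),(331.3,268.4)),g2=((413.3,215.2),(380.2,327.2)),bath=((150.2,252.8),(252.3,208.3)))
for k,(a,b) in P.items():
    p,e=tri(S["top"],a,S["side"],b);print(k,p.round(1),round(e,1))
    if k in DIM: 
        x,w,f=locate(k,S,p[:2],tol=20);print("  fit",x.round(1),w,f.tolist())
# lid corners in the top picture at z~113, handle ends
for n in ("top",):
  for uv in [(89,177),(211,207),(54,280),(182,311)]: print(uv,atz(S[n],*uv,113.5).round(1))
  for uv in [(105,196),(170,213)]: print(uv,atz(S[n],*uv,160.5).round(1))
E
```

```text
wide_beaker [ 447.6 -348.7   10.1] 4.2
  fit [ 450.6 -346.3] [('top', 0.95), ('side', 0.68)] [0.5, 1.9, 1.2, 0.6, 0.4, 1.0, 0.7, 1.3, 0.8, 0.2, 0.8, 0.6, 1.0, 0.5, 0.5, 0.9]
middle_beaker [ 619.6 -146.2   -7.9] 9.2
  fit [ 614.9 -145.8] [('top', 0.56), ('side', 0.74)] [0.0, 0.7, 0.7, 0.7, 0.9, 0.6, 0.5, 0.9, 0.5, 0.6, 1.3, 1.2, 2.9, 0.3, 0.2, 0.3]
slim_beaker [471.4 -74.7   4.5] 6.1
  fit [474.4 -69.7] [('top', 0.85), ('side', 0.89)] [0.6, 1.1, 0.2, 0.4, 0.8, 1.1, 0.7, 0.7, 0.2, 0.9, 1.8, 0.8, 2.2, 0.6, 1.1, 1.5]
lid_hinge [408.3 283.6 128.1] 5.0
lid_handle [570.8 267.8 154.4] 3.2
oil_bottle [769.6  45.4   4.4] 3.6
slide_box [ 650.8 -444.    -4.5] 4.1
petri_dish [ 290.  -222.8    1.8] 2.6
g1 [598.  -40.8  -1.2] 2.5
g2 [ 596.9 -269.7   13.2] 3.0
bath [511.3 275.1   3.3] 11.0
(89, 177) [631.9 366.2 113.5]
(211, 207) [578.2 131.3 113.5]
(54, 280) [434.7 409.8 113.5]
(182, 311) [383.3 172.3 113.5]
(105, 196) [582.3 311.1 160.5]
(170, 213) [553.5 192.8 160.5]
```

Emit:
{"op": "send_rows", "data": {
  "steps": [
    [[15.593, -24.25, 0], [0, 0, -1.323]],
    [[15.593, -24.25, 0], [0, 0, -1.323]],
    [[15.593, -24.25, 0], [0, 0, -1.323]],
    [[15.593, -24.25, 0], [0, 0, -1.323]],
    [[15.593, -24.25, 0], [0, 0, -1.323]],
    [[15.593, -24.25, 0], [0, 0, -1.323]],
    [[15.593, -24.25, 0], [0, 0, -1.323]],
    [[15.593, -24.25, 0], [0, 0, -1.323]],
    [[15.593, -24.25, 0], [0, 0, -1.323]],
    [[15.593, -24.25, 0], [0, 0, -1.323]]
  ],
  "fingers": 0,
  "squeeze": 40
}}

```text
time: 3.55
tool_pos: [486.1, 54.0, 231.7]
tcp_rot: [179.9, -0.0, 90.0]
ft_force: [0.2, 0.9, 1.0]
finger_gap: 85.4
grip_force: 0.0
```

Emit:
{"op": "send_rows", "data": {
  "steps": [
    [[4.29, -6.66, -1], [0, 0, 0]],
    [[4.29, -6.66, -2.5], [0, 0, 0]],
    [[4.29, -6.66, -3.4], [0, 0, 0]],
    [[4.29, -6.66, -3.4], [0, 0, 0]],
    [[4.29, -6.66, -3.4], [0, 0, 0]],
    [[4.29, -6.66, -3.4], [0, 0, 0]],
    [[4.29, -6.66, -3.4], [0, 0, 0]]
  ]
}}

```text
time: 4.42
tool_pos: [614.4, -142.8, 131.0]
tcp_rot: [179.9, 0.0, 90.1]
ft_force: [-0.4, 0.4, -0.9]
finger_gap: 85.1
grip_force: 0.0
```

Emit:
{"op": "send_rows", "data": {
  "steps": [
    [[0, 0, -0.5], [0, 0, 0]],
    [[0, 0, -1.0], [0, 0, 0]],
    [[0, 0, -1.0], [0, 0, 0]]
  ]
}}

```text
time: 4.8
tool_pos: [612.2, -142.9, 96.8]
tcp_rot: [-179.8, -0.1, 90.0]
ft_force: [0.1, 0.4, -0.0]
finger_gap: 85.5
grip_force: 0.0
```

```bash
python3 - <<'E'
from h import *
s=sense();print(s["tool_pos"],s["ft_force"])
S={n:snapshot(n) for n in("top","side")}
cv2.imwrite("pics/s2.png",cv2.resize(S["side"]["img"][180:380,230:480,::-1],None,fx=3,fy=3))
E
```

```text
[ 612.18020933 -142.85724367   96.84786779] [ 0.08425243  0.35919923 -0.00691194]
```

View pics/s2.png

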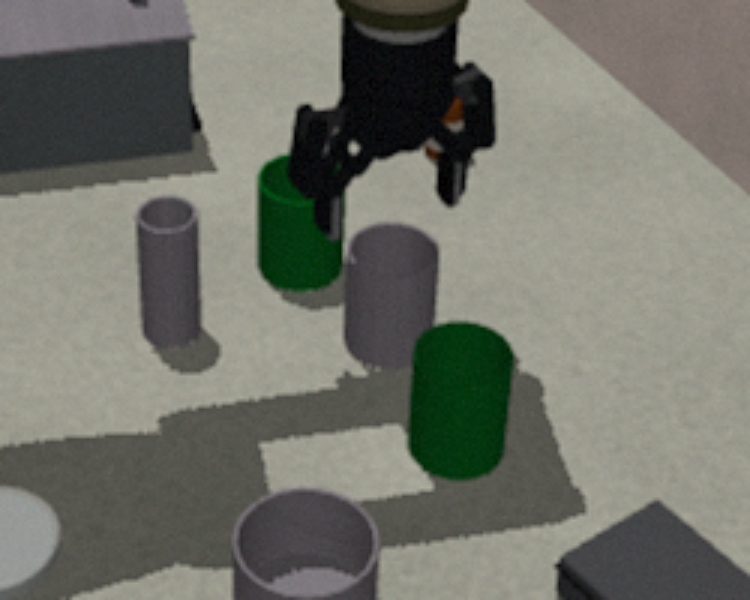

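The fingers straddle the steel middle beaker, with tips at crop (330,235) and (450,200) and the rim centred at (393,250). The alignment is good, so I'll descend and grip.

Emit:
{"op": "send_rows", "data": {
  "steps": [
    [[0.06, -0.1, -0.5], [0, 0, 0]],
    [[0.06, -0.1, -1.0], [0, 0, 0]],
    [[0.06, -0.1, -1.49], [0, 0, 0]],
    [[0.06, -0.1, -1.49], [0, 0, 0]]
  ]
}}

```text
time: 5.4
tool_pos: [614.0, -146.3, 51.9]
tcp_rot: [-179.8, -0.1, 90.0]
ft_force: [0.0, 0.5, 0.2]
finger_gap: 85.2
grip_force: 0.0
```

Emit:
{"op": "send_rows", "data": {
  "steps": [
    [[0, 0, 0], [0, 0, 0]],
    [[0, 0, 0], [0, 0, 0]],
    [[0, 0, 0], [0, 0, 0]],
    [[0, 0, 0], [0, 0, 0]],
    [[0, 0, 0], [0, 0, 0]],
    [[0, 0, 0], [0, 0, 0]]
  ],
  "fingers": 0.6
}}

```text
time: 6.15
tool_pos: [616.2, -147.0, 55.3]
tcp_rot: [179.9, 0.0, 90.0]
ft_force: [-0.0, 0.3, 5.4]
finger_gap: 65.5
grip_force: 45.3
```

Emit:
{"op": "send_rows", "data": {
  "steps": [
    [[0, 0, 0.7], [0, 0, 0]],
    [[0, 0, 1.8], [0, 0, 0]],
    [[0, 0, 3.2], [0, 0, 0]],
    [[0, 0, 3.8], [0, 0, 0]],
    [[-1.5, -1.8, 3.8], [0, 0, 0]],
    [[-3.0, -3.6, 3.8], [0, 0, 0]],
    [[-4.4, -5.3, 3.8], [0, 0, 0]],
    [[-5.2, -6.3, 3.8], [0, 0, 0]],
    [[-5.46, -6.65, 3.8], [0, 0, 0]],
    [[-5.46, -6.65, 3.8], [0, 0, 0]]
  ]
}}

```text
time: 7.4
tool_pos: [451.3, -346.5, 168.1]
tcp_rot: [-180.0, -0.1, 89.9]
ft_force: [-0.3, -0.3, -1.2]
finger_gap: 65.3
grip_force: 45.6
```

```bash
python3 - <<'E'
from h import *
s=sense();print(s["tool_pos"],s["ft_force"],s["finger_gap"])
S={n:snapshot(n) for n in("top","side")}
cv2.imwrite("pics/s3.png",cv2.resize(S["side"]["img"][240:440,210:460,::-1],None,fx=3,fy=3))
for z in (110,): print(locate("middle_beaker",{"side":S["side"]},[452,-346],z0=z))
for n in S: print([(n,d["confidence"],np.round(np.array(d["box"])*[640,480,640,480])) for d in finder.trace("wide_beaker",n)])
E
```

```text
[ 451.29822371 -346.51590165  168.11941216] [-0.3183708  -0.34203865 -1.21880842] 65.31873006358433
(array([ 453.78342683, -342.13273934]), [('side', 0.59)], array([ 0.6, -0.1,  0.5,  0.3,  0.3,  4.3,  0.3,  0.5]))
[('top', 0.85, array([432., 260.,  29.,  43.])), ('top', 0.58, array([448., 257.,  29.,  33.]))]
[('side', 0.6, array([307., 346.,  49.,  57.]))]
```

View pics/s3.png

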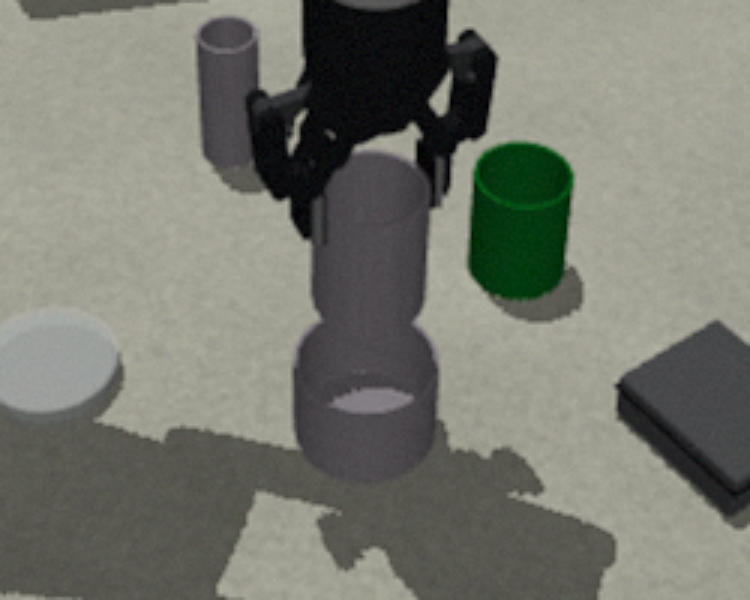

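The held beaker spans crop x 313–427 and the wide one 294–438, so they are centred to about 2–3 mm. I'll lower it.

Emit:
{"op": "send_rows", "data": {
  "steps": [
    [[-0.08, 0, -0.8], [0, 0, 0]],
    [[-0.08, 0, -1.5], [0, 0, 0]],
    [[-0.08, 0, -2.0], [0, 0, 0]],
    [[-0.08, 0, -2.4], [0, 0, 0]],
    [[-0.08, 0, -2.8], [0, 0, 0]],
    [[-0.08, 0, -3.1], [0, 0, 0]],
    [[-0.08, 0, -3.3], [0, 0, 0]],
    [[-0.08, 0, -3.3], [0, 0, 0]]
  ]
}}

```text
time: 8.65
tool_pos: [449.3, -346.2, 69.2]
tcp_rot: [-180.0, -0.0, 90.0]
ft_force: [-0.1, -0.2, -1.7]
finger_gap: 65.4
grip_force: 45.6
```

Emit:
{"op": "send_rows", "data": {
  "steps": [
    [[0, 0, -0.15], [0, 0, 0]],
    [[0, 0, -0.25], [0, 0, 0]],
    [[0, 0, -0.3], [0, 0, 0]],
    [[0, 0, -0.3], [0, 0, 0]]
  ]
}}

```text
time: 9.15
tool_pos: [449.4, -346.3, 60.5]
tcp_rot: [-180.0, -0.0, 90.0]
ft_force: [-1.7, 0.5, -1.9]
finger_gap: 65.6
grip_force: 45.6
```

Emit:
{"op": "send_rows", "data": {
  "steps": [
    [[0, 0, -0.06], [0, 0, 0]],
    [[0, 0, -0.12], [0, 0, 0]],
    [[0, 0, -0.12], [0, 0, 0]]
  ]
}}

```text
time: 9.52
tool_pos: [449.8, -347.0, 59.3]
tcp_rot: [180.0, 0.1, 90.0]
ft_force: [-8.0, 4.1, 16.2]
finger_gap: 65.5
grip_force: 47.2
```

Emit:
{"op": "send_rows", "data": {
  "steps": [
    [[0, 0, 0], [0, 0, 0]],
    [[0, 0, 0], [0, 0, 0]],
    [[0, 0, 0], [0, 0, 0]],
    [[0, 0, 0], [0, 0, 0]],
    [[0, 0, 1], [0, 0, 0]],
    [[0, 0, 2], [0, 0, 0]],
    [[0, 0, 4], [0, 0, 0]],
    [[0, 0, 5.5], [0, 0, 0]],
    [[0, 0, 5.5], [0, 0, 0]]
  ],
  "fingers": 0
}}

```text
time: 10.65
tool_pos: [451.6, -348.2, 227.5]
tcp_rot: [179.6, 0.4, 90.0]
ft_force: [-0.1, -0.5, -0.0]
finger_gap: 85.2
grip_force: 0.0
```

Emit:
{"op": "send_rows", "data": {
  "steps": [
    [[0.2, 2, 0], [0, 0, 0]],
    [[0.4, 4, 0], [0, 0, 0]],
    [[0.6, 6, 0], [0, 0, 0]],
    [[0.7, 7.8, 0], [0, 0, 0]],
    [[0.76, 9.28, -1], [0, 0, 0]],
    [[0.76, 9.28, -2.5], [0, 0, 0]],
    [[0.76, 9.28, -2.5], [0, 0, 0]],
    [[0.76, 9.28, -2.5], [0, 0, 0]]
  ]
}}

```text
time: 11.65
tool_pos: [472.5, -68.4, 147.8]
tcp_rot: [180.0, 0.0, 90.0]
ft_force: [0.6, -0.5, 1.3]
finger_gap: 85.5
grip_force: 0.0
```

```bash
python3 - <<'E'
from h import *
s=sense();print(s["tool_pos"],s["ft_force"],s["finger_gap"])
S={n:snapshot(n) for n in("top","side")}
a=cv2.resize(S["side"]["img"][170:420,220:420,::-1],None,fx=2,fy=2)
b=cv2.resize(S["top"]["img"][200:400,270:520,::-1],None,fx=1.6,fy=1.6)
c=np.zeros((500,800,3),np.uint8);c[:,:400]=a;c[:320,400:]=b
cv2.imwrite("pics/s4.png",c)
print(locate("middle_beaker",S,[451,-346],z0=4))
print(locate("slim_beaker",S,[474,-70]))
E
```

```text
[472.46020192 -68.3721086  147.78241356] [ 0.60210224 -0.49051768  1.33686688] 85.45252117805278
(array([ 449.92777941, -345.58351761]), [('top', 0.81), ('side', 0.84)], array([ 1.2,  4.4,  0. ,  0.7,  0.6,  1.8,  0.7,  3.9,  0.6,  0.7, 19.3,
        1.2, 10.8,  1.3,  0.9, 11.5]))
(array([476.966564  , -68.22569157]), [('side', 0.58)], array([1. , 1. , 1.1, 1.5, 0.9, 1.1, 1.4, 1.1]))
```

View pics/s4.png

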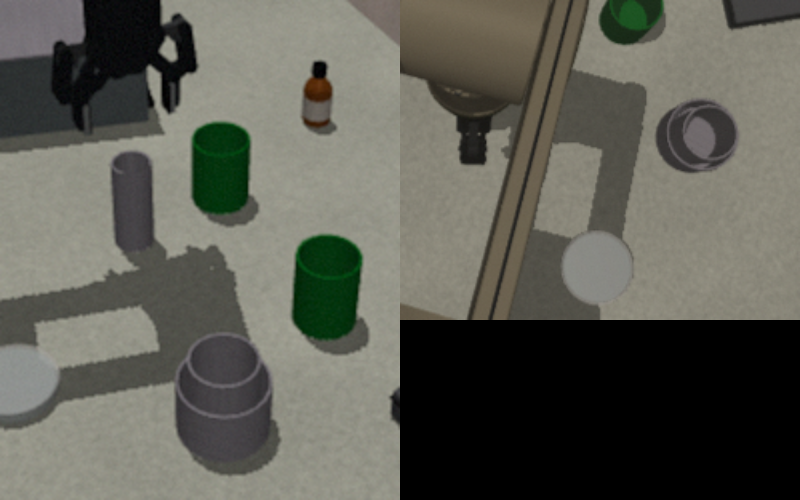

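The side crop shows the middle beaker nested upright in the wide one, with its rim at (224,360). The gripper is over the slim beaker at (132,160). I'll grasp it now.

Emit:
{"op": "send_rows", "data": {
  "steps": [
    [[0.1, -0.02, -0.6], [0, 0, 0]],
    [[0.1, -0.02, -1.2], [0, 0, 0]],
    [[0.1, -0.02, -1.8], [0, 0, 0]],
    [[0.1, -0.02, -2.19], [0, 0, 0]],
    [[0.1, -0.02, -2.19], [0, 0, 0]]
  ]
}}

```text
time: 12.58
tool_pos: [474.1, -68.2, 79.7]
tcp_rot: [-179.8, -0.0, 90.0]
ft_force: [0.4, -0.5, -0.7]
finger_gap: 85.7
grip_force: 0.0
```

Emit:
{"op": "send_rows", "data": {
  "steps": [
    [[0, 0, 0], [0, 0, 0]],
    [[0, 0, 0], [0, 0, 0]],
    [[0, 0, 0], [0, 0, 0]],
    [[0, 0, 0], [0, 0, 0]],
    [[0, 0, 0], [0, 0, 0]],
    [[0, 0, 0], [0, 0, 0]],
    [[0, 0, 0], [0, 0, 0]],
    [[0, 0, 0], [0, 0, 0]]
  ],
  "fingers": 0.8
}}

```text
time: 13.58
tool_pos: [475.9, -68.7, 82.3]
tcp_rot: [179.9, 0.0, 90.0]
ft_force: [-2.5, 0.3, 6.2]
finger_gap: 42.4
grip_force: 41.0
```

Emit:
{"op": "send_rows", "data": {
  "steps": [
    [[0, 0, 0.7], [0, 0, 0]],
    [[0, 0, 1.8], [0, 0, 0]],
    [[0, 0, 3.2], [0, 0, 0]],
    [[0, 0, 3.9], [0, 0, 0]],
    [[-0.2, -2, 3.9], [0, 0, 0]],
    [[-0.4, -4, 3.9], [0, 0, 0]],
    [[-0.6, -6, 3.9], [0, 0, 0]],
    [[-0.8, -8, 3.9], [0, 0, 0]],
    [[-0.87, -9.2, 3.9], [0, 0, 0]],
    [[-0.87, -9.2, 3.9], [0, 0, 0]]
  ]
}}

```text
time: 14.82
tool_pos: [448.3, -346.9, 197.8]
tcp_rot: [-180.0, 0.0, 89.8]
ft_force: [-0.2, 0.9, -0.6]
finger_gap: 41.8
grip_force: 40.9
```

```bash
python3 - <<'E'
from h import *
s=sense();print(s["tool_pos"],s["ft_force"],s["finger_gap"])
S={n:snapshot(n) for n in("top","side")}
cv2.imwrite("pics/s5.png",cv2.resize(S["side"]["img"][220:420,210:460,::-1],None,fx=3,fy=3))
print(locate("slim_beaker",{"side":S["side"]},[450,-346],z0=117))
print(locate("middle_beaker",S,[451,-346],z0=4))
E
```

```text
[ 448.26498999 -346.86812757  197.78999456] [-0.15549254  0.86801221 -0.63403234] 41.84082907300404
(array([ 448.71532879, -346.71206646]), [('side', 0.82)], array([ 0. , -0. ,  0.6,  0.6,  1.3,  1.8,  0.2,  0.1]))
(array([ 453.02753439, -345.15267705]), [('top', 0.19), ('side', 0.73)], array([ 1.9, 22.7, 14.5,  2.3, 14.6, 14.9, -4.7, 19.8,  2. , -0.8, 17.5,
        5.8, 11.3,  0.7,  1.7, 10.6]))
```

View pics/s5.png

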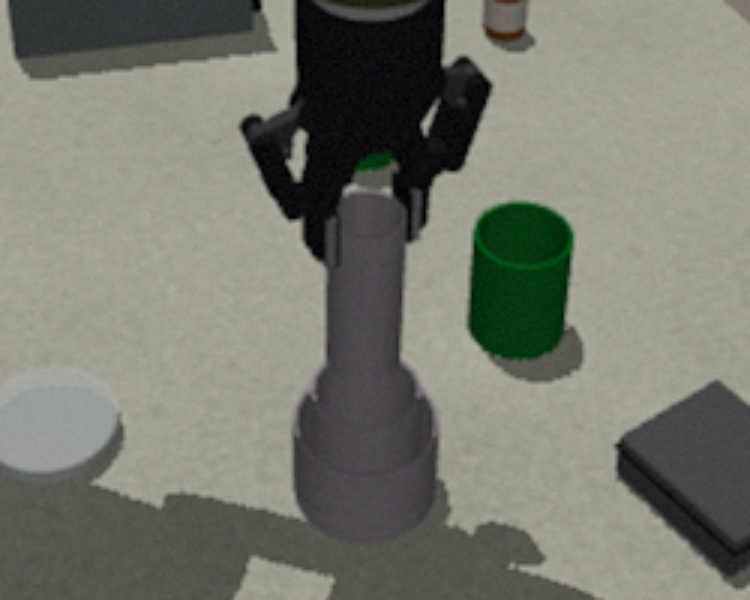

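The slim beaker is centred at crop x≈366 over the middle rim at about 367. I'll lower it.

Emit:
{"op": "send_rows", "data": {
  "steps": [
    [[0.04, 0.03, -0.5], [0, 0, 0]],
    [[0.04, 0.03, -1.0], [0, 0, 0]],
    [[0.04, 0.03, -1.5], [0, 0, 0]],
    [[0.04, 0.03, -2.0], [0, 0, 0]],
    [[0.04, 0.03, -2.5], [0, 0, 0]],
    [[0.04, 0.03, -2.9], [0, 0, 0]],
    [[0.04, 0.03, -3.2], [0, 0, 0]],
    [[0.04, 0.03, -3.4], [0, 0, 0]],
    [[0.04, 0.03, -3.4], [0, 0, 0]]
  ]
}}

```text
time: 16.2
tool_pos: [450.2, -343.5, 95.9]
tcp_rot: [-180.0, -0.0, 90.0]
ft_force: [0.6, -0.6, -1.4]
finger_gap: 42.1
grip_force: 40.9
```

Emit:
{"op": "send_rows", "data": {
  "steps": [
    [[0, 0, -0.1], [0, 0, 0]],
    [[0, 0, -0.2], [0, 0, 0]],
    [[0, 0, -0.2], [0, 0, 0]]
  ]
}}

```text
time: 16.58
tool_pos: [450.5, -343.7, 90.5]
tcp_rot: [180.0, 0.0, 90.0]
ft_force: [0.4, 0.1, 0.1]
finger_gap: 42.1
grip_force: 40.9
```

Emit:
{"op": "send_rows", "data": {
  "steps": [
    [[0, 0, -0.04], [0, 0, 0]],
    [[0, 0, -0.06], [0, 0, 0]]
  ]
}}

```text
time: 16.82
tool_pos: [450.7, -344.3, 90.3]
tcp_rot: [180.0, 0.1, 90.0]
ft_force: [-5.7, 2.8, 13.8]
finger_gap: 42.0
grip_force: 42.6
```

Emit:
{"op": "send_rows", "data": {
  "steps": [
    [[0, 0, 0], [0, 0, 0]],
    [[0, 0, 0], [0, 0, 0]],
    [[0, 0, 0], [0, 0, 0]],
    [[0, 0, 0], [0, 0, 0]],
    [[0, 0, 0], [0, 0, 0]],
    [[0, 0, 1], [0, 0, 0]],
    [[0, 0, 2.5], [0, 0, 0]],
    [[0, 0, 4.5], [0, 0, 0]],
    [[0, 0, 5.5], [0, 0, 0]]
  ],
  "fingers": 0
}}

```text
time: 17.95
tool_pos: [451.4, -344.5, 257.8]
tcp_rot: [179.8, 0.2, 90.0]
ft_force: [-0.0, -0.4, -0.0]
finger_gap: 85.1
grip_force: 0.0
```

```bash
python3 - <<'E'
from h import *
S={n:snapshot(n) for n in("top","side")}
a=cv2.resize(S["side"]["img"][130:250,190:310,::-1],(400,400));b=cv2.resize(S["top"]["img"][160:330,40:240,::-1],None,fx=2,fy=2)
c=np.zeros((410,800,3),np.uint8);c[:400,:400]=a;c[:340,400:]=b
cv2.imwrite("pics/bath.png",c)
# fit hinge x,y,yaw,z fixed: lid outline (box 202x244x6) + bath to masks; plus pinpoints
M={}
for n in S:
    for l in("lid","lid_hinge"):
        try:
            t=finder.trace(l,n)
            if t: print(n,l,t[0]["confidence"],np.round(np.array(t[0]["box"])*[640,480,640,480])); M[n]=t[0]["mask"]
        except Exception as e: print(l,e)
pp={(l,n):np.array(finder.pinpoint(l,n)[0]["at"])*[640,480] for l in("lid_hinge","lid_handle") for n in S}
print({k:v.round(1) for k,v in pp.items()})
# dark handle bar in the top picture
g=S["top"]["img"].max(2); m=np.zeros_like(g); m[185:222,95:180]=(g[185:222,95:180]<45); m=m.astype(np.uint8)
k,lab,st,ce=cv2.connectedComponentsWithStats(m); i=1+st[1:,4].argmax(); print(st[i],ce[i],cv2.minAreaRect(np.argwhere(lab==i)[:,::-1].astype(np.float32)))
def lp(p,lx,ly,lz):
    h,yaw=p[:2],p[2];return np.array([h[0]+lx*np.cos(yaw)-ly*np.sin(yaw),h[1]+lx*np.sin(yaw)+ly*np.cos(yaw),110.5+lz])
C=[(89,177),(211,207),(54,280),(182,311)];L=[(202,122,6),(202,-122,6),(0,122,6),(0,-122,6)]
f=lambda p:np.concatenate([np.subtract(proj(S["top"],lp(p,*l)),c) for l,c in zip(L,C)]+[np.subtract(proj(S[n],lp(p,*(dict(lid_hinge=(0,0,0),lid_handle=(165,0,50))[l]))),v) for (l,n),v in pp.items()])
r=least_squares(f,[408,288,-.21],loss="soft_l1");print(r.x,np.degrees(r.x[2]),f(r.x).round(1).tolist(),lp(r.x,165,0,50),proj(S["top"],lp(r.x,165,0,50)),proj(S["top"],lp(r.x,165,55,50)),proj(S["top"],lp(r.x,165,-55,50)))
E
```

```text
side lid 0.56 [209. 142.  83.  58.]
side lid_hinge 0.96 [206. 140.  92.  63.]
{('lid_hinge', 'top'): array([114.3, 296.2]), ('lid_hinge', 'side'): array([207., 178.]), ('lid_handle', 'top'): array([131.6, 202.9]), ('lid_handle', 'side'): array([272.2, 152.6])}
[101 193  72  26 506] [135.53162055 203.98418972] ((136.44119262695312, 205.23532104492188), (74.70097351074219, 9.45888900756836), 14.03624439239502)
[ 4.08637302e+02  2.92302878e+02 -2.14329080e-01] -12.280151692513321 [-1.9, -0.6, 0.4, -1.4, -1.8, -0.2, -0.9, 0.3, 3.3, -0.5, -0.4, 0.9, 3.0, 0.4, -2.0, 1.9] [569.86198919 257.20871361 160.5       ] (np.float64(134.5668465233356), np.float64(203.3459214129661)) (np.float64(105.0534979137397), np.float64(196.37823460728274)) (np.float64(164.21837604270993), np.float64(210.34623078935797))
```

View pics/bath.png

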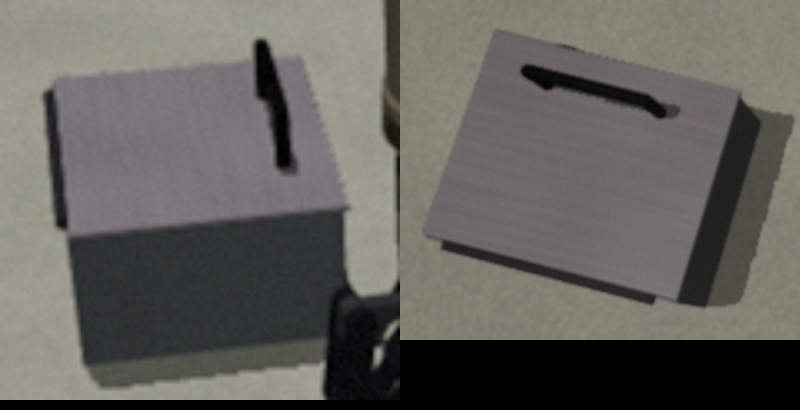

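Side crop (left) and top crop (right) show the closed lid with its handle running from (530,72) to (655,105) in the top crop. The model fits to about 2 px. The hinge is at (409,292), yaw −12.3°, and the handle at (570,256,160). I'll move above the handle.

Emit:
{"op": "send_rows", "data": {
  "steps": [
    [[0.4, 2, 0], [0, 0, -0.03]],
    [[0.8, 4, 0], [0, 0, -0.06]],
    [[1.2, 6, 0], [0, 0, -0.1]],
    [[1.6, 8, 0], [0, 0, -0.13]],
    [[2.0, 10, 0], [0, 0, -0.15]],
    [[2.4, 12, 0], [0, 0, -0.17]],
    [[2.8, 14, 0], [0, 0, -0.19]],
    [[3.2, 16, 0], [0, 0, -0.2147]],
    [[3.6, 18, 0], [0, 0, -0.2147]],
    [[3.95, 20.02, 0], [0, 0, -0.2147]]
  ]
}}

```text
time: 19.7
tool_pos: [568.8, 258.9, 252.8]
tcp_rot: [-180.0, 0.0, 77.7]
ft_force: [1.0, -0.6, 0.6]
finger_gap: 85.5
grip_force: 0.0
```

Emit:
{"op": "send_rows", "data": {
  "steps": [
    [[0, 0, 0], [0, 0, 0]]
  ]
}}

```text
time: 19.82
tool_pos: [567.9, 261.1, 251.6]
tcp_rot: [-179.9, 0.0, 78.0]
ft_force: [-0.4, -1.1, -0.4]
finger_gap: 85.2
grip_force: 0.0
```

```bash
python3 - <<'E'
from h import *
s=sense();print(s["tool_pos"],s["tcp_rot"],s["joint_pos"].round(1))
S={n:snapshot(n) for n in("top","side")}
a=cv2.resize(S["side"]["img"][300:420,250:400,::-1],(400,320));b=cv2.resize(S["top"]["img"][240:330,400:512,::-1],(400,320));d=cv2.resize(S["side"]["img"][70:230,190:340,::-1],(300,320))
c=np.zeros((320,1100,3),np.uint8);c[:,:400]=a;c[:,400:800]=b;c[:,800:]=d
cv2.imwrite("pics/n6.png",cv2.resize(c,(800,233)))
for l,z in (("wide_beaker",0),("middle_beaker",4),("slim_beaker",8)): print(l,locate(l,S,[450,-346],z0=z))
E
```

```text
[567.9312719  261.1265672  251.55487988] [-1.79852091e+02  1.86515277e-02  7.79839804e+01] [20.  11.  79.2  0.1 89.9 32. ]
wide_beaker (array([ 449.77453728, -345.19758182]), [('top', 0.86), ('side', 0.69)], array([ 3.9,  1.4,  0.6,  0.2,  0.3,  0.4,  1.4,  0.6,  0. , -0.1,  1.5,
        9.8,  0.3,  1.9,  0.9,  0.4]))
middle_beaker (array([ 449.50222195, -346.27965757]), [('top', 0.55), ('side', 0.64)], array([ 0.6,  3.1,  0.3,  0.5,  0.3,  0.7,  0.8,  3.1,  0.5,  0.8, 18.6,
        5.9, 11.1,  0.4,  1.4, 11.8]))
slim_beaker (array([ 449.59314075, -345.45814562]), [('top', 0.77), ('side', 0.8)], array([ 0.2,  7.6,  1.7,  1.7,  0.7,  2.5,  1. ,  6.8,  0.5, -0.3, 27. ,
        1. , 16.9,  1.1,  0.1, 17.1]))
```

View pics/n6.png

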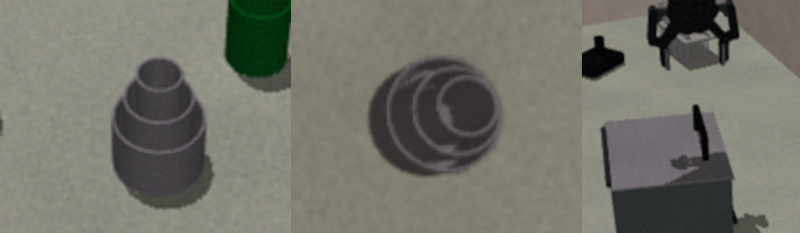

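The nest is complete, with three concentric rims at (160,75) and (470,105) in the composite. The gripper is above the handle. I'll descend and grip.

Emit:
{"op": "send_rows", "data": {
  "steps": [
    [[0.06, -0.12, -0.8], [0, 0, 0]],
    [[0.06, -0.12, -1.6], [0, 0, 0]],
    [[0.06, -0.12, -2.4], [0, 0, 0]],
    [[0.06, -0.12, -3.1], [0, 0, 0]],
    [[0.06, -0.12, -3.67], [0, 0, 0]],
    [[0.06, -0.12, -3.67], [0, 0, 0]]
  ]
}}

```text
time: 20.98
tool_pos: [569.7, 252.9, 141.6]
tcp_rot: [-179.9, 0.1, 77.7]
ft_force: [-1.4, -0.1, 0.6]
finger_gap: 85.2
grip_force: 0.0
```

Emit:
{"op": "send_rows", "data": {
  "steps": [
    [[0, 0, 0], [0, 0, 0]],
    [[0, 0, 0], [0, 0, 0]],
    [[0, 0, 0], [0, 0, 0]],
    [[0, 0, 0], [0, 0, 0]],
    [[0, 0, 0], [0, 0, 0]],
    [[0, 0, 0], [0, 0, 0]],
    [[0, 0, 0], [0, 0, 0]],
    [[0, 0, 0], [0, 0, 0]],
    [[0, 0, 0], [0, 0, 0]]
  ],
  "fingers": 1,
  "squeeze": 30
}}

```text
time: 22.1
tool_pos: [570.5, 253.6, 143.9]
tcp_rot: [-180.0, -0.0, 77.7]
ft_force: [-4.5, 0.0, 5.8]
finger_gap: 10.4
grip_force: 29.5
```

Emit:
{"op": "send_rows", "data": {
  "steps": [
    [[0, 0, 0], [0, 0, 0]],
    [[0, 0, 0], [0, 0, 0]],
    [[0, 0, 0], [0, 0, 0]],
    [[0, 0, 0], [0, 0, 0]]
  ]
}}

```text
time: 22.6
tool_pos: [570.4, 253.6, 143.8]
tcp_rot: [-180.0, -0.0, 77.7]
ft_force: [-5.1, -0.1, 5.7]
finger_gap: 10.9
grip_force: 29.5
```

```bash
python3 - <<'E'
import numpy as np
ux=np.array([.9771,-.2127]);y=np.array([.2127,.9771])
def tcp(a): 
    l=165*np.cos(a)-31*np.sin(a); return np.array([*(l*ux),165*np.sin(a)+31*np.cos(a)])
for lo,hi in((0,20),(20,45)):
    for d in np.linspace(lo,hi,9)[1:]:
        a,b=np.radians([lo,d]);print((np.round((tcp(b)-tcp(a))/30,3)).tolist(),np.round([*(-(b-a)*y),0],3).tolist())
    print()
E
```

```text
[-0.049, 0.011, 0.239] [-0.009, -0.043, 0.0]
[-0.108, 0.024, 0.475] [-0.019, -0.085, 0.0]
[-0.178, 0.039, 0.709] [-0.028, -0.128, 0.0]
[-0.257, 0.056, 0.939] [-0.037, -0.171, 0.0]
[-0.346, 0.075, 1.166] [-0.046, -0.213, 0.0]
[-0.444, 0.097, 1.388] [-0.056, -0.256, 0.0]
[-0.552, 0.12, 1.606] [-0.065, -0.298, 0.0]
[-0.669, 0.146, 1.819] [-0.074, -0.341, 0.0]

[-0.159, 0.035, 0.258] [-0.012, -0.053, 0.0]
[-0.331, 0.072, 0.507] [-0.023, -0.107, 0.0]
[-0.517, 0.112, 0.746] [-0.035, -0.16, 0.0]
[-0.715, 0.156, 0.975] [-0.046, -0.213, 0.0]
[-0.924, 0.201, 1.191] [-0.058, -0.266, 0.0]
[-1.145, 0.249, 1.396] [-0.07, -0.32, 0.0]
[-1.377, 0.3, 1.589] [-0.081, -0.373, 0.0]
[-1.619, 0.352, 1.768] [-0.093, -0.426, 0.0]
```

Emit:
{"op": "send_rows", "data": {
  "steps": [
    [[-0.049, 0.011, 0.239], [-0.009, -0.043, 0]],
    [[-0.108, 0.024, 0.475], [-0.019, -0.085, 0]],
    [[-0.178, 0.039, 0.709], [-0.028, -0.128, 0]],
    [[-0.257, 0.056, 0.939], [-0.037, -0.171, 0]],
    [[-0.346, 0.075, 1.166], [-0.046, -0.213, 0]],
    [[-0.444, 0.097, 1.388], [-0.056, -0.256, 0]],
    [[-0.552, 0.12, 1.606], [-0.065, -0.298, 0]],
    [[-0.669, 0.146, 1.819], [-0.074, -0.341, 0]],
    [[-0.669, 0.146, 1.819], [-0.074, -0.341, 0]]
  ]
}}

```text
time: 23.72
tool_pos: [550.0, 258.5, 197.8]
tcp_rot: [160.0, -0.1, 77.8]
ft_force: [0.2, 3.3, -3.3]
finger_gap: 10.7
grip_force: 29.9
```

Emit:
{"op": "send_rows", "data": {
  "steps": [
    [[-0.159, 0.035, 0.258], [-0.012, -0.053, 0]],
    [[-0.331, 0.072, 0.507], [-0.023, -0.107, 0]],
    [[-0.517, 0.112, 0.746], [-0.035, -0.16, 0]],
    [[-0.715, 0.156, 0.975], [-0.046, -0.213, 0]],
    [[-0.924, 0.201, 1.191], [-0.058, -0.266, 0]],
    [[-1.145, 0.249, 1.396], [-0.07, -0.32, 0]],
    [[-1.377, 0.3, 1.589], [-0.081, -0.373, 0]],
    [[-1.619, 0.352, 1.768], [-0.093, -0.426, 0]],
    [[-1.619, 0.352, 1.768], [-0.093, -0.426, 0]],
    [[-1.619, 0.352, 1.768], [-0.093, -0.426, 0]]
  ]
}}

```text
time: 24.98
tool_pos: [501.7, 269.9, 250.1]
tcp_rot: [135.1, -0.1, 77.9]
ft_force: [0.3, 9.4, -4.8]
finger_gap: 10.6
grip_force: 30.2
```

```bash
python3 - <<'E'
from h import *
from scipy.spatial.transform import Rotation as Ro
s=sense();R=Ro.from_euler("xyz",s["tcp_rot"],degrees=True).as_matrix()
g=s["tool_pos"]-19*R[:,2]; ux=np.array([.9771,-.2127])
d=[(g[:2]-[408.6,292.3])@ux,g[2]-110.5]
print(s["time"],s["tool_pos"],s["tcp_rot"],s["ft_force"],s["finger_gap"],"r",np.hypot(*d),np.hypot(165,50),"angle",np.degrees(np.arctan2(d[1],d[0])-np.arctan2(50,165)))
S={n:snapshot(n) for n in("top","side")}
a=cv2.resize(S["side"]["img"][50:250,140:340,::-1],(500,500))
P=[]
h=np.array([408.6,292.3,110.5]);X=np.array([.9771,-.2127,0]);Y=np.array([.2127,.9771,0]);Z=np.array([0,0,1])
for an,c in((40,(255,0,0)),(45,(0,255,0)),(50,(0,0,255))):
    t=np.radians(an);L=np.cos(t)*X+np.sin(t)*Z;N=-np.sin(t)*X+np.cos(t)*Z
    q=np.array([proj(S["side"],h+202*L+sg*122*Y+3*N) for sg in(-1,1)]+[proj(S["side"],h+122*Y+3*N),proj(S["side"],h-122*Y+3*N)])
    cv2.polylines(a,[((q-[140,50])*2.5).astype(int)[[0,1,2,3]]],True,c,1)
cv2.imwrite("pics/lid7.png",a)
E
```

```text
24.975 [501.66844066 269.86435574 250.12834511] [ 1.35148117e+02 -8.97759243e-02  7.78508995e+01] [ 0.25906748  9.35944271 -4.81574182] 10.570779827231714 r 173.82126224828616 172.40939649566667 angle 44.87802683888346
```

View pics/lid7.png

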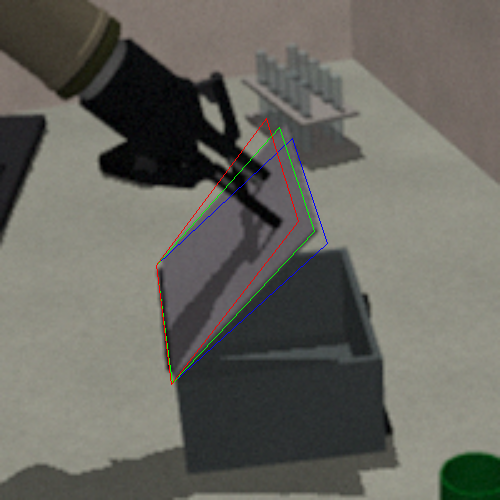

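The lid's front edge and corner at (315,230) lie on the green 45° outline, and the fingers hold the bar. I'll firm the grip a little, confirm, and hand in.

Emit:
{"op": "send_rows", "data": {
  "steps": [
    [[0, 0, 0], [0, 0, 0]],
    [[0, 0, 0], [0, 0, 0]],
    [[0, 0, 0], [0, 0, 0]],
    [[0, 0, 0], [0, 0, 0]]
  ],
  "squeeze": 45
}}

```text
time: 25.58
tool_pos: [501.9, 269.8, 250.0]
tcp_rot: [135.2, -0.1, 77.8]
ft_force: [-0.1, 8.7, -5.3]
finger_gap: 10.3
grip_force: 44.6
```

```bash
python3 - <<'E'
from h import *
s=sense();print(s["tool_pos"],s["tcp_rot"],s["ft_force"],s["finger_gap"],s["grip_force"])
if s["grip_force"]>25 and 8<s["finger_gap"]<15: print(order.hand_in())
E
```

```text
[501.85471036 269.81875077 250.04323023] [ 1.35164652e+02 -1.03693908e-01  7.78290534e+01] [-0.06209795  8.66663471 -5.2714028 ] 10.28604926204329 44.57924008369446
the job is handed in; nothing more can be done
None
```

The three steel beakers are nested upright on the bench, the bath lid is held open by the fingers at about 45° (measured 44.9°), and the job was handed in at about 26 s; its verdict was not shown.

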